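# Refit the purge knob on a welding unit and hold it pressed

## Robot

A 6-joint arm with a two-finger parallel gripper is mounted at the origin on the work surface. World frame = base frame: x ahead of the robot, y to its left, z up, the work surface at z = 0. Lengths are in m, angles in rad, forces in N, time in s.
With the tool pointing down it reaches from about 0.375 to 0.9 m from the base axis. Payload 3.1 kg.
Tool frame: the origin (TCP) lies midway between the tips of the shut fingers; the grasp point (between the pads) lies manip.tcp_to_grasp behind it (manip.tcp_to_grasp is the distance from the TCP to the grasp point, in m); z points along the fingers, y is the line along which they close (so a half turn about z gives the same grasp; the last joint's range is limited). The gripper opens to 85 mm and grips with 20 to 120 N. Pads are 22 mm wide; open, the fingers measure 114 mm over their backs; the gripper's body (76 mm by 85 mm) begins 54 mm behind the grasp point. The pads swing forward as they close: fully open they stand 13 mm farther back than shut.
Start: joints at [-1.466, 0.527, 1.433, -0, 1.181, -0.178], TCP at [0.175, -0.6, 0.231] pointing down, gripper open.
Joint ranges: [-3.08, 3.08], [-0.75, 2.2], [0.22, 2.44], [-1.43, 4.57], [0, 2.65], [-2.85, 2.85]. Speed limits (rad/s): [2.79, 2.79, 3.14, 3.14, 3.14, 3.14].

## Interface

Orientations are given as a rotation vector (axis times angle).
In Python, from cell import manip gives the robot as it stands.
- The arm moves only by the shell command python3 steer.py [FORCE], which reads ROWS from standard input. ROWS is one flat JSON list of numbers that holds 1 to 8 rows one after another, with no inner brackets; each row has 5 numbers: dx, dy, dz in a scale on which 1.0 is 0.8 m, then a turn about the tool's z in parts of the range, where 1.0 means 2 pi rad, then the finger opening in m; each row is the pose to reach, as a shift and turn from the pose commanded when the command began, along the tool's axes at that moment; what a row does not reach only later rows make up. A row lasts 1/10 s, in which the tool goes at most 0.05 m and 0.15 rad, less where a joint would pass 70% of its speed; a pose out of reach is approached as far as the arm can. The fingers move at their own pace and stop on an object; FORCE is the grip in N (left out, the last holds). Time passes only in rows, so rows that do not move let the fingers close. It prints the time, the measured TCP pose, the force, the opening and the grip force at its end. Shift and turn numbers lie between -1 and 1, and a call with a number outside is refused. Input that does not fit is refused with a message, and nothing moves.
- manip.read_state(): the state, without advancing time (a new reading comes with each control period).
- manip.snapshot(name): name is "scene" or "top" or "wrist"; returns a dict with "color" (420x560x3 uint8, blue, green, red), "depth" (420x560 float32, m along the optical axis (not along the pixel's ray), 0 where there is no reading), "K" (3x3 intrinsics, pixels), "position" and "orientation" of the camera in the world. Camera axes: x right, y up, looking along -z (the intrinsics and any distortion apply to the point x, -y, -z); pixel columns grow to the right and rows downward; lengths in m; the calibration is good to about 2 mm. A picture is of the moment at which its call begins.
- manip.sign_off(): hands the job in; it is judged then, once.
The state is a dict: "time": time; "joints": joint angles; "qvel": joint speeds; "effort": joint torques, N m; "tool_pos": TCP position; "eef_rot": TCP orientation; "contact_force": force on the tool from outside, world axes, zero at the start; "ft_torque": the same for the moment, N m; "grip_width": finger opening in m; "grip_force": force on a finger pad.
Only numpy, scipy, OpenCV 4.12 (cv2) and the standard library are available. Lean on these libraries where they do the work, as an engineer would, in place of code of your own. Each camera call takes 0.05 s, during which the arm holds its last target. There are 200 camera calls.

## Task

The gas-purge knob has come off the welding unit's control box. Pick the loose black knob up from the bench with a gentle grip (about 10 N is plenty; the plastic cracks above 30 N on a side), turn it so that its D-shaped bore matches the flat of the bare steel spindle, push it fully onto the spindle, and keep pressing so that the sprung spindle is clearly pushed in (more than 3 mm of its 9 mm); finish there, still holding the knob and pressing it in. Leave the spanner, jar and steel collar where they are.

Things in the scene. Friction and masses are not known exactly. Their poses are not given: they have to be found in the camera images.
- knob: The loose knob, black plastic, about 60 g, on the bench, bore downwards. Round skirt 48 mm across, 18 mm high; on it a grip bar 34 mm long (x), 12 mm wide (y), centred, its top 34 mm above the underside; at one end of the bar a lower, narrower pointer nose (7 mm wide, top at 30 mm) reaches 28 mm from the axis. Origin: centre of the underside; x along the bar to the nose, z up.
- knob_bore (a point): Centre of the closed inner end of the knob's bore, 14 mm above its underside; axes as the knob's. The bore opens below: 18 mm across, with a flat 3.9 mm from the axis on the nose side (+x), so the nose must point the way the spindle's flat faces. Play about 0.9 mm all round, 7 degrees in turning. This point meets the spindle's tip when the knob is fully on.
- spindle_tip (a point): Centre of the end of the bare steel spindle, which stands 27 mm out of the control box's top panel from a black dial disc with white ticks (tip 117 mm above the bench). 16 mm in diameter with one flat 3 mm from the axis: a D from above; the round edge chamfered 1 mm at the end. z up, x square out of the flat. It does not turn; it moves down when pressed.
- spindle (a joint): How far the spindle is pressed in, m: 0 at rest, 0.009 at its hard lower stop. Spring: starts to move at about 1.5 N of push (the knob's weight alone does not move it), about 4 N at 4 mm, 7 N at 9 mm. It springs back when let go.
- unit: Control box of the welding unit, grey steel, fixed to the bench, 160 (x) by 240 (y) by 90 mm high, control panel on top. Origin: centre of the underside. In its frame the bare spindle is at (0, -45) mm; a second knob like the loose one is already fitted at (0, +62) mm, its top 38 mm above the panel, and is fixed.
- spanner: Bystander: steel spanner 150 mm long lying loose on the control box's panel, along its +x edge, 58 mm from the middle line; under 15 mm thick.
- jar: Bystander: glass jar with a black lid, 64 mm across, 80 mm high, beyond the work. Origin: centre of its underside.
- collar: Bystander: steel ring 60 mm across, 36 mm bore, 25 mm high. Origin: centre of its underside.

How it is judged:
By the outcome, as a careful person would: the job done as asked, in the order asked, and still so for the second after the job is handed in, while the arm keeps its last pose, push and grip.
It also fails if it takes over 40 s, if anything falls off the work surface, if the arm or the gripper's body presses on something with over 40 N, if the wrist force passes 120 N, or if a joint passes its speed limit or range.

## Working session

There is one attempt and no reset: what is moved stays moved. The work goes in short steps, Python scripts to look and compute and a shell command to move; the robot and the scene stay as the last step left them, time stands still between calls to the robot, and variables do not carry over. Pictures are saved under pics/ and viewed, at most 10 in all, crops included, and the job is handed in when it is done.

```bash
ls; mkdir -p pics; cat > h.py <<'E'
import numpy as np,cv2
from scipy.spatial.transform import Rotation as R
from cell import manip
def rot(o): 
    o=np.array(o,float); return o if o.shape==(3,3) else R.from_rotvec(o).as_matrix()
def cloud(s):
    K=np.array(s["K"]);d=s["depth"];v,u=np.mgrid[:d.shape[0],:d.shape[1]]
    p=np.stack([(u-K[0,2])/K[0,0]*d,-(v-K[1,2])/K[1,1]*d,-d],-1)
    return p@rot(s["orientation"]).T+np.array(s["position"])
def plane(s,u,v,z):
    K=np.array(s["K"]);r=rot(s["orientation"])@np.array([(u-K[0,2])/K[0,0],-(v-K[1,2])/K[1,1],-1]);c=np.array(s["position"])
    return c+r*(z-c[2])/r[2]
E
python3 - <<'E'
from h import *
for n in ("scene","top"):
    s=manip.snapshot(n); cv2.imwrite(f"pics/{n}0.png",s["color"]); print(n,s["K"],s["position"],s["orientation"],[k for k in s])
    np.savez(f"{n}0.npz",**s)
st=manip.read_state();print({k:st[k] for k in("time","tool_pos","eef_rot","contact_force","grip_width")},manip.tcp_to_grasp)
E
```

```text
cell.py
pics
steer.py
scene [[524.45272635   0.         285.44257434]
 [  0.         524.45272635 207.80993399]
 [  0.           0.           1.        ]] [ 1.35750215 -0.32012662  0.6029911 ] [0.88638267 0.58394096 1.05867928] ['color', 'depth', 'K', 'position', 'orientation']
top [[381.18754731   0.         276.18074658]
 [  0.         381.18754731 204.84202214]
 [  0.           0.           1.        ]] [0.51091177 0.00637076 0.93508251] [ 0.1109742  -0.10167542 -1.54616905] ['color', 'depth', 'K', 'position', 'orientation']
{'time': 0.1, 'tool_pos': array([ 0.17497255, -0.59933783,  0.23045208]), 'eef_rot': array([-3.10808128e+00, -4.44112526e-01, -7.61216885e-05]), 'contact_force': array([ 0.22453563, -0.46897271, -0.5551824 ]), 'grip_width': 0.08521763036579152} 0.0187
```

View pics/top0.png

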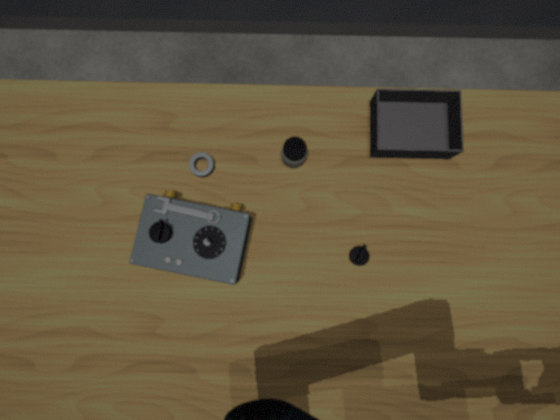

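View pics/scene0.png

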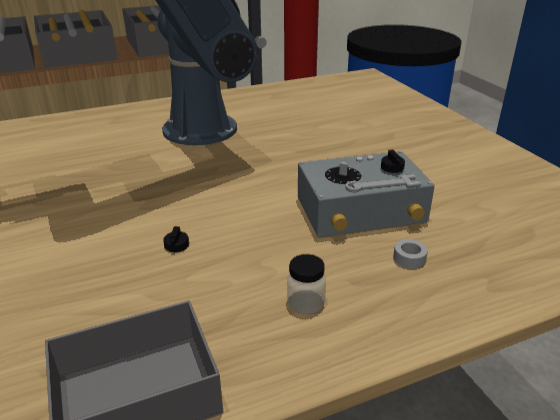

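The top view shows the knob at about (359,256), its nose toward (364,245). The spindle is at about (208,242) and the fitted knob at (160,232). Next I measure them.

```bash
python3 - <<'E'
from h import *
s=dict(np.load("top0.npz"));P=cloud(s);c=s["color"]
a=cv2.resize(c[236:276,339:379],(400,400),interpolation=cv2.INTER_CUBIC)
b=cv2.resize(c[222:262,188:228],(400,400),interpolation=cv2.INTER_CUBIC)
cv2.imwrite("pics/crop1.png",cv2.convertScaleAbs(np.hstack([a,b]),alpha=1.7))
def reg(u0,u1,v0,v1):
    return P[v0:v1,u0:u1].reshape(-1,3),c[v0:v1,u0:u1].reshape(-1,3)
p,cc=reg(335,385,232,280)
print("bench z",np.median(p[:,2]))
for lo,hi in((.008,.05),(.012,.022),(.026,.045),(.031,.045)):
    m=(p[:,2]>lo)&(p[:,2]<hi);q=p[m];print(lo,hi,m.sum(),q.mean(0) if m.sum() else'',(q.min(0),q.max(0)) if m.sum() else '')
    if m.sum()>5:
        w,v=np.linalg.eigh(np.cov(q[:,:2].T));print(np.sqrt(w),np.degrees(np.arctan2(v[1,1],v[0,1])))
p,cc=reg(188,228,222,262)
print("panel z",np.median(p[:,2]))
m=(p[:,2]>.105);q=p[m];print(m.sum(),q.mean(0),q.min(0),q.max(0))
K=np.array(s["K"])
# unit top
m=(P[...,2]>.082)&(P[...,2]<.096);n,l,stt,_=cv2.connectedComponentsWithStats(m.astype('uint8'))
i=1+stt[1:,4].argmax();q=P[l==i][:,:2].astype('float32');print("unit",cv2.minAreaRect(q),stt[i])
E
```

```text
bench z 0.0004981464503286959
0.008 0.05 329 [ 0.51982277 -0.18711704  0.02241604] (array([ 0.49623345, -0.2113721 ,  0.00809194]), array([ 0.54354129, -0.16531108,  0.03810597]))
[0.01189375 0.01224108] 142.89419773629237
0.012 0.022 217 [ 0.51882088 -0.18674301  0.01781954] (array([ 0.49623345, -0.2113721 ,  0.01353615]), array([ 0.54131049, -0.16531108,  0.02180936]))
[0.01201869 0.014135  ] 66.34552313433535
0.026 0.045 97 [ 0.52230617 -0.18935559  0.03330203] (array([ 0.50344712, -0.20123017,  0.02804406]), array([ 0.54354129, -0.17620185,  0.03810597]))
[0.00361854 0.01197349] 153.71451606557576
0.031 0.045 82 [ 0.52051789 -0.18878021  0.03402843] (array([ 0.50344712, -0.20034002,  0.03115041]), array([ 0.53872545, -0.17620185,  0.03810597]))
[0.00367308 0.0104364 ] 154.73803931380914
panel z 0.09097797755309367
44 [0.53450135 0.13128276 0.26550277] [0.51091177 0.00637076 0.10746696] [0.54772037 0.16525526 0.93508251]
unit ((0.5491549968719482, 0.20284441113471985), (0.24026887118816376, 0.16022561490535736), 80.03590393066406) [ 130  193  120   91 6712]
```

View pics/crop1.png

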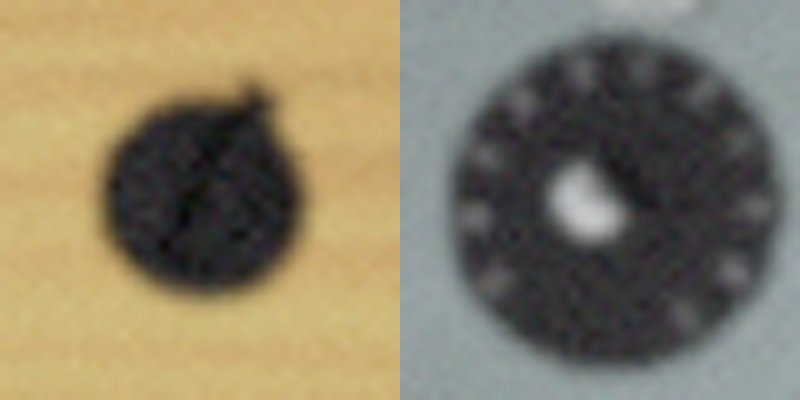

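The crop shows the knob's nose up-right, at about -26° in world, centred near (0.520,-0.188). The spindle D's flat faces up-right, at about -45°. I'll refine the spindle first with the wrist camera, so I need the shift to hover over it.

```bash
cat >> h.py <<'E'
def go(x,y,z,yaw):  # prints tool-axis shift & turn to get the tool to TCP x,y,z, tool-x heading yaw (deg)
    st=manip.read_state();M=rot(st["eef_rot"]);d=M.T@(np.array([x,y,z])-st["tool_pos"])
    now=np.degrees(np.arctan2(M[1,0],M[0,0]));t=-((yaw-now+180)%360-180)
    print("t",st["time"],"pos",st["tool_pos"],"yaw",now,"shift",d.round(4),"turn",np.radians(t).round(3),"tilt",M[:,2].round(4))
E
python3 -c "
from h import *
go(.541,.158,.27,135)"
```

```text
t 0.1 pos [ 0.17497255 -0.59933783  0.23045208] yaw 16.263833167702753 shift [ 0.5635 -0.6246 -0.0382] turn -2.072 tilt [-2.0e-04  1.9e-03 -1.0e+00]
```

Units first: shifts go in shares of 0.8 m and turns go in shares of 2 pi rad. So -0.29 m / 0.8 = -0.3625, 0.26 m / 0.8 = 0.325, -1.1 rad / 6.2832 = -0.1751.

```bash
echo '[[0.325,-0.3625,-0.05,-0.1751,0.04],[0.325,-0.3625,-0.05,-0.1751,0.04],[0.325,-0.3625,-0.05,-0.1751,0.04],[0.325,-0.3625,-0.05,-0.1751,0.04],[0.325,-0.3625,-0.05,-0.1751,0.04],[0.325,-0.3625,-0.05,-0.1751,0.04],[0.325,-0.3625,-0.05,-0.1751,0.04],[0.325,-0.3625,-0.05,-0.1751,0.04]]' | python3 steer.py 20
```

```text
refused: ROWS must be one flat list, 5 numbers to a row, no inner brackets. Nothing was moved.
```

Nothing moved. I misread the format; it is one flat list, 5 numbers to a row, no inner brackets. Resending.

```bash
echo '[0.325,-0.3625,-0.05,-0.1751,0.04,0.325,-0.3625,-0.05,-0.1751,0.04,0.325,-0.3625,-0.05,-0.1751,0.04,0.325,-0.3625,-0.05,-0.1751,0.04,0.325,-0.3625,-0.05,-0.1751,0.04,0.325,-0.3625,-0.05,-0.1751,0.04,0.325,-0.3625,-0.05,-0.1751,0.04,0.325,-0.3625,-0.05,-0.1751,0.04]' | python3 steer.py 20; python3 -c "
from h import *
go(.541,.158,.27,135)"
```

```text
time: 0.9
tool_pos: [0.3436, -0.246, 0.2713]
eef_rot: [-2.414, -2.009, -0.001]
contact_force: [-0.1, -0.6, 0.2]
grip_width: 0.0399
grip_force: 0.0
t 0.9 pos [ 0.34364796 -0.24604014  0.27134695] yaw 79.51739774160866 shift [0.4332 0.1205 0.0017] turn -0.968 tilt [-3.e-04  1.e-03 -1.e+00]
```

In the tool's units: 0.4 m / 0.8 = 0.5, 0.11 m / 0.8 = 0.1375, -0.97 rad / 6.2832 = -0.1544.

```bash
echo '[0.5,0.1375,0,-0.1544,0.04,0.5,0.1375,0,-0.1544,0.04,0.5,0.1375,0,-0.1544,0.04,0.5,0.1375,0,-0.1544,0.04,0.5,0.1375,0,-0.1544,0.04,0.5,0.1375,0,-0.1544,0.04,0.5,0.1375,0,-0.1544,0.04,0.5,0.1375,0,-0.1544,0.04]' | python3 steer.py;  python3 -c "
from h import *
go(.541,.158,.27,135)
s=manip.snapshot('wrist');np.savez('w1.npz',**s);cv2.imwrite('pics/w1.png',s['color']);print(s['position'],s['orientation'])"
```

```text
time: 1.7
tool_pos: [0.5196, 0.1126, 0.2711]
eef_rot: [-1.203, -2.902, 0.001]
contact_force: [0.7, -0.6, 0.5]
grip_width: 0.0401
grip_force: 0.0
t 1.7 pos [0.51959819 0.11261203 0.27105307] yaw 134.958715803584 shift [0.017  0.0472 0.001 ] turn -0.001 tilt [-6.e-04 -3.e-04 -1.e+00]
[0.47165108 0.16114258 0.41396461] [-0.26093524 -0.1074866   0.78074535]
```

View pics/w1.png

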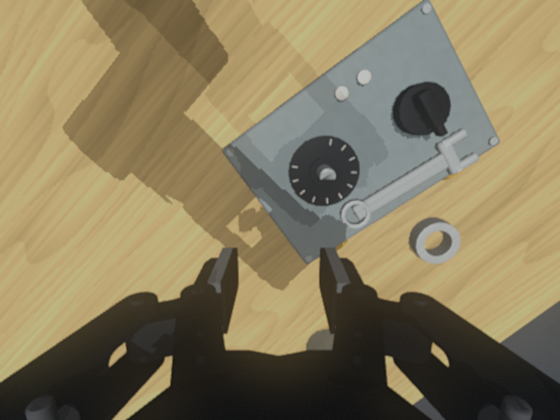

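The wrist view shows the dial disc at (323,171) with the spindle tip at (327,173). The fingers are below. I'll measure the D.

```bash
python3 - <<'E'
from h import *
s=dict(np.load("w1.npz"));c=s["color"];P=cloud(s);K=s["K"]
print(K[0,0])
a=cv2.resize(c[153:193,307:347],(560,560),interpolation=cv2.INTER_CUBIC);cv2.imwrite("pics/w1c.png",cv2.convertScaleAbs(a,alpha=1.4))
for z0 in(.11,.113):
    sub=P[150:196,304:350].reshape(-1,3);m=(sub[:,2]>z0)&(sub[:,2]<.125);q=sub[m];print(m.sum(),q.mean(0),q.min(0),q.max(0))
# dial disc: dark on panel
g=c.max(2);m=((g<60)).astype('uint8');m[:,:285]=0;m[:,365:]=0;m[:130]=0;m[212:]=0
ct=max(cv2.findContours(m,0,2)[0],key=cv2.contourArea);e=cv2.fitEllipse(ct);print("disc",e,plane(s,*e[0],.09))
E
```

```text
312.69237020587974
180 [0.53926568 0.1592398  0.1165897 ] [0.53327899 0.15104622 0.11003818] [0.54853653 0.16594761 0.1187268 ]
170 [0.53950352 0.1592355  0.11688009] [0.5333387  0.15124126 0.11319791] [0.54853653 0.16593632 0.1187268 ]
disc ((323.4149169921875, 171.88006591796875), (59.57006072998047, 68.35313415527344), 59.00164031982422) [0.54177597 0.15722473 0.09      ]
```

View pics/w1c.png

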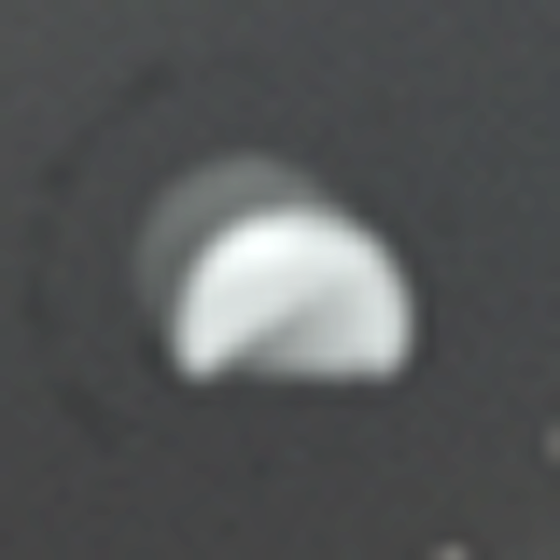

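The crop shows the bright D tip with its flat at the bottom, from (185,380) to (395,378), and its arc top at (295,207). The flat faces image-down. I'll project this onto z=0.117 and fit it.

```bash
cat >> h.py <<'E'
def dfit(s,u0,v0,z,f=14,h=20,thr=None):
    c=s["color"][v0-h:v0+h,u0-h:u0+h];a=cv2.resize(c,None,fx=f,fy=f,interpolation=cv2.INTER_CUBIC).max(2)
    t=thr or 140; ct=max(cv2.findContours((a>t).astype('uint8'),0,1)[0],key=cv2.contourArea)[:,0]
    q=np.array([plane(s,(x+.5)/f-.5+u0-h,(y+.5)/f-.5+v0-h,z)[:2] for x,y in ct])
    from scipy.optimize import least_squares
    # D outline: distance to min(circle r=8mm, half plane 3mm)
    def res(p):
        d=q-p[:2];n=np.array([np.cos(p[2]),np.sin(p[2])]);return np.maximum(np.hypot(*d.T)-p[3],d@n-.003)
    best=min((least_squares(res,[*q.mean(0),a0,.008],loss='soft_l1',f_scale=.0004,x_scale=[.001,.001,.1,.001]) for a0 in np.arange(0,6.2,.8)),key=lambda r:r.cost)
    print("thr",t,"area mm2",cv2.contourArea((q*1000).astype('float32')),"c",best.x[:2].round(4),"deg",np.degrees(best.x[2])%360,"r",best.x[3],"rms",np.sqrt((res(best.x)**2).mean()))
E
python3 - <<'E'
from h import *
s=dict(np.load("w1.npz"))
for t in(90,105,120,140): dfit(s,327,173,.117,thr=t)
s=dict(np.load("top0.npz"))
for t in(90,110,130): dfit(s,207,242,.117,thr=t)
M=rot(manip.read_state()["eef_rot"]);k=dict(np.load("w1.npz"))
print("cam in tool",M.T@(k["position"]-manip.read_state()["tool_pos"]))
go(.52,-.188,.2,154)
E
```

```text
thr 90 area mm2 156.0033694272861 c [0.5412 0.1576] deg 312.18827677273475 r 0.008204110670501523 rms 0.00029175252205327983
thr 105 area mm2 139.29203060269356 c [0.5411 0.1578] deg 311.9888302448869 r 0.007773591882621544 rms 0.00035034213365249306
thr 120 area mm2 120.46962719736621 c [0.5409 0.1581] deg 312.60653029124694 r 0.00732203884747889 rms 0.000701009585327582
thr 140 area mm2 88.82633529324085 c [0.5403 0.1584] deg 317.0715216346098 r 0.006574598081594571 rms 0.0013069081636157083
thr 90 area mm2 2034.639283886645 c [0.578  0.1437] deg 9.712175209128425 r 0.07721307823032925 rms 0.009135307644682384
thr 110 area mm2 28.610697915777564 c [0.5383 0.1602] deg 281.7261601182747 r 0.0036508653489423777 rms 0.001066410157427318Traceback (most recent call last):
  File "<stdin>", line 5, in <module>
  File "h.py", line 19, in dfit
    t=thr or 140; ct=max(cv2.findContours((a>t).astype('uint8'),0,1)[0],key=cv2.contourArea)[:,0]
                     ~~~^^^^^^^^^^^^^^^^^^^^^^^^^^^^^^^^^^^^^^^^^^^^^^^^^^^^^^^^^^^^^^^^^^^^
ValueError: max() iterable argument is empty
```

```bash
python3 -c "
from h import *
go(.52,-.188,.18,154)"
```

```text
t 1.75 pos [0.52319157 0.11913458 0.2714132 ] yaw 135.11243878147977 shift [-0.2145 -0.2206  0.0895] turn -0.33 tilt [ 0.0052  0.0061 -1.    ]
```

In the tool's units: -0.26 m / 0.8 = -0.325, -0.21 m / 0.8 = -0.2625, -0.33 rad / 6.2832 = -0.0525.

```bash
echo '[-0.325,-0.2625,0.0875,-0.0525,0.04,-0.325,-0.2625,0.0875,-0.0525,0.04,-0.325,-0.2625,0.0875,-0.0525,0.04,-0.325,-0.2625,0.0875,-0.0525,0.04,-0.325,-0.2625,0.0875,-0.0525,0.04,-0.325,-0.2625,0.0875,-0.0525,0.04,-0.325,-0.2625,0.0875,-0.0525,0.04,-0.325,-0.2625,0.0875,-0.0525,0.04]' | python3 steer.py;  python3 -c "
from h import *
go(.52,-.188,.1,154)
s=manip.snapshot('wrist');np.savez('w2.npz',**s);cv2.imwrite('pics/w2.png',s['color']);print(s['position'],s['orientation'])"
```

```text
time: 2.55
tool_pos: [0.5538, -0.2285, 0.1996]
eef_rot: [0.722, 3.057, -0.003]
contact_force: [-0.3, -0.0, 0.3]
grip_width: 0.0398
grip_force: 0.0
t 2.55 pos [ 0.55383588 -0.22854265  0.19956001] yaw 153.4085066633147 shift [0.0485 0.0213 0.0995] turn -0.01 tilt [-1.0e-04 -2.1e-03 -1.0e+00]
[ 0.49287102 -0.19768937  0.34240708] [-0.24821486 -0.15122443  1.10060302]
```

View pics/w2.png

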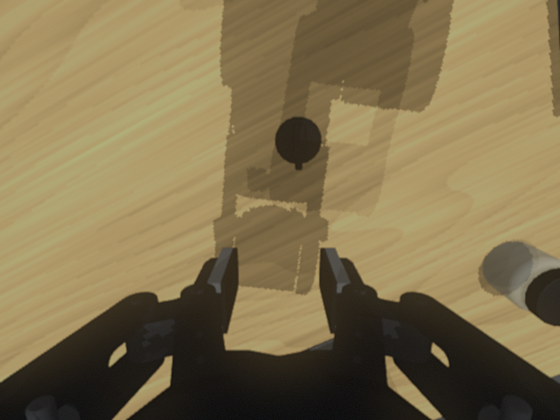

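The knob is at (298,140), with its nose pointing image-down at (299,168) toward the fingers. That matches the top view. Next I fit the skirt from the silhouette and the bar from depth.

```bash
python3 - <<'E'
from h import *
s=dict(np.load("w2.npz"));P=cloud(s);c=s["color"]
sub=P[105:180,260:340].reshape(-1,3)
def rect(lo,hi):
    q=sub[(sub[:,2]>lo)&(sub[:,2]<hi)];r=cv2.minAreaRect(q[:,:2].astype('float32'))
    w,v=np.linalg.eigh(np.cov(q[:,:2].T));print(lo,hi,len(q),"mean",q.mean(0).round(4),"rect",r,"axis",np.degrees(np.arctan2(v[1,1],v[0,1])))
print("bench",np.percentile(sub[:,2],[10,50,97]))
rect(.012,.023);rect(.0325,.04);rect(.026,.04)
g=c[105:180,260:340].max(2);g=cv2.resize(g,None,fx=8,fy=8,interpolation=cv2.INTER_CUBIC)
ct=max(cv2.findContours((g<35).astype('uint8'),0,1)[0],key=cv2.contourArea)[:,0]
q=np.array([plane(s,(x+.5)/8-.5+260,(y+.5)/8-.5+105,.018)[:2] for x,y in ct])
mm=q.mean(0)
from scipy.optimize import least_squares
r=least_squares(lambda p:np.hypot(*(q-p[:2]).T)-p[2],[*mm,.024],loss='cauchy',f_scale=.0005);print("skirt",r.x)
d=q-r.x[:2];far=d[np.hypot(*d.T)>.0265];a=far.mean(0);print("nose",len(far),np.hypot(*d.T).max(),np.degrees(np.arctan2(a[1],a[0])))
E
```

```text
bench [-0.00063627  0.00059518  0.03442153]
0.012 0.023 1243 mean [ 0.5182 -0.1893  0.0181] rect ((0.5192556381225586, -0.18904398381710052), (0.04709433764219284, 0.04590820148587227), 63.26288986206055) axis 63.127709763913415
0.0325 0.04 431 mean [ 0.5192 -0.1893  0.0341] rect ((0.5194610953330994, -0.18924005329608917), (0.01175308134406805, 0.033352330327034), 64.15392303466797) axis 153.30482334719724
0.026 0.04 528 mean [ 0.5219 -0.1907  0.0334] rect ((0.524596631526947, -0.19169040024280548), (0.011820347048342228, 0.04473264515399933), 64.15392303466797) axis 153.42839310475543Traceback (most recent call last):
  File "<stdin>", line 10, in <module>
ValueError: max() iterable argument is empty
```

```bash
python3 -c "
from h import *
go(.5194,-.1892,.05,153.6)"
```

```text
t 2.6 pos [ 0.55323075 -0.22537991  0.1998614 ] yaw 153.48033519839336 shift [0.0462 0.0173 0.1499] turn -0.002 tilt [-1.4e-03  6.0e-04 -1.0e+00]
```

In the tool's units: 0.13 m / 0.8 = 0.1625, 0.046 m / 0.8 = 0.0575.

```bash
echo '[0.0575,0.0213,0.1625,0,0.04,0.0575,0.0213,0.1625,0,0.04,0.0575,0.0213,0.1625,0,0.04,0.0575,0.0213,0.1625,0,0.04,0.0575,0.0213,0.1625,0,0.04,0.0575,0.0213,0.1625,0,0.04,0.0575,0.0213,0.1625,0,0.04]' | python3 steer.py 12;  python3 -c "
from h import *
go(.5194,-.1892,.021,153.6)"
```

```text
time: 3.3
tool_pos: [0.5224, -0.1877, 0.0736]
eef_rot: [0.711, 3.054, -0.003]
contact_force: [-0.1, -0.8, -0.8]
grip_width: 0.0402
grip_force: 0.0
t 3.3 pos [ 0.5224178  -0.18765105  0.07362963] yaw 153.7793133268706 shift [ 0.0023 -0.0027  0.0526] turn 0.003 tilt [ 0.0049 -0.003  -1.    ]
```

In the tool's units: 0.045 m / 0.8 = 0.0563, 0.04 m / 0.8 = 0.05.

```bash
echo '[0.0025,-0.0025,0.05,0,0.04,0.0025,-0.0025,0.0563,0,0.04,0.0025,-0.0025,0.0563,0,0.04,0.0025,-0.0025,0.0563,0,0.04]' | python3 steer.py;  python3 -c "
from h import *
for i in range(1): go(.5194,-.1892,.021,153.6)"
```

```text
time: 3.7
tool_pos: [0.5184, -0.1878, 0.0276]
eef_rot: [0.713, 3.058, -0.001]
contact_force: [-0.1, -0.2, 0.7]
grip_width: 0.0399
grip_force: 0.0
t 3.7 pos [ 0.5183892  -0.18784925  0.02756666] yaw 153.7632111162188 shift [-0.0015 -0.0008  0.0066] turn 0.003 tilt [ 0.0018 -0.0011 -1.    ]
```

In the tool's units: 0.006 m / 0.8 = 0.0075, -0.001 m / 0.8 = -0.0013.

```bash
echo '[-0.0013,-0.0013,0.0075,0,0.04,-0.0013,-0.0013,0.0075,0,0.04,-0.0013,-0.0013,0.0075,0,0.01,-0.0013,-0.0013,0.0075,0,0.01,-0.0013,-0.0013,0.0075,0,0.01,-0.0013,-0.0013,0.0075,0,0.01,-0.0013,-0.0013,0.0075,0,0.01,-0.0013,-0.0013,0.0075,0,0.01]' | python3 steer.py 12;  python3 -c "
from h import *
go(.5194,-.1892,.021,153.6)"
```

```text
time: 4.5
tool_pos: [0.5181, -0.1887, 0.0207]
eef_rot: [0.713, 3.059, -0.0]
contact_force: [-0.3, -0.9, 4.9]
grip_width: 0.0115
grip_force: 21.5
t 4.5 pos [ 0.51810994 -0.18871999  0.02067643] yaw 153.77135344527488 shift [-0.0014  0.0001 -0.0003] turn 0.003 tilt [ 5.e-04 -3.e-04 -1.e+00]
```

In the tool's units: -0.15 m / 0.8 = -0.1875, -0.1 m / 0.8 = -0.125.

```bash
echo '[0,0,-0.025,0,0.01,0,0,-0.075,0,0.01,0,0,-0.125,0,0.01,0,0,-0.1875,0,0.01,0,0,-0.1875,0,0.01,0,0,-0.1875,0,0.01]' | python3 steer.py;  python3 -c "
from h import *
go(.541,.158,.17,132)"
```

```text
time: 5.1
tool_pos: [0.5183, -0.1888, 0.1713]
eef_rot: [0.712, 3.057, -0.001]
contact_force: [-1.5, -0.1, -1.2]
grip_width: 0.0113
grip_force: 20.8
t 5.1 pos [ 0.51833035 -0.18881891  0.17133255] yaw 153.77481552257913 shift [0.1329 0.3211 0.0009] turn 0.38 tilt [ 0.0022 -0.0013 -1.    ]
```

In the tool's units: 0.29 m / 0.8 = 0.3625, 0.12 m / 0.8 = 0.15, 0.375 rad / 6.2832 = 0.0597.

```bash
echo '[0.0625,0.15,0,0.0318,0.01,0.1063,0.3625,0,0.0597,0.01,0.1063,0.3625,0,0.0597,0.01,0.1063,0.3625,0,0.0597,0.01,0.1063,0.3625,0,0.0597,0.01,0.1063,0.3625,0,0.0597,0.01,0.1063,0.3625,0,0.0597,0.01,0.1063,0.3625,0,0.0597,0.01]' | python3 steer.py;  python3 -c "
from h import *
go(.5411,.1577,.17,132)"
```

```text
time: 5.9
tool_pos: [0.5685, 0.1109, 0.1681]
eef_rot: [-1.264, -2.872, 0.003]
contact_force: [0.1, -0.6, -1.2]
grip_width: 0.0118
grip_force: 20.8
t 5.9 pos [0.56845017 0.11087326 0.1680966 ] yaw 132.50798406124744 shift [ 0.053   0.0115 -0.0018] turn 0.009 tilt [-4.2e-03 -2.0e-04 -1.0e+00]
```

```bash
echo '[0,0,0,0,0.01,0,0,0,0,0.01,0,0,0,0,0.01]' | python3 steer.py; python3 - <<'E'
from h import *
s=manip.snapshot('wrist');np.savez('w3.npz',**s);cv2.imwrite('pics/w3.png',s['color'])
go(.5411,.1577,.17,132)
E
```

```text
time: 6.2
tool_pos: [0.5697, 0.1073, 0.17]
eef_rot: [-1.274, -2.871, 0.001]
contact_force: [0.3, 0.1, -0.2]
grip_width: 0.0116
grip_force: 20.8
t 6.25 pos [0.56977327 0.10748673 0.17020542] yaw 132.14721454294295 shift [0.0565 0.0124 0.0002] turn 0.003 tilt [-4.e-04 -1.e-04 -1.e+00]
```

View pics/w3.png

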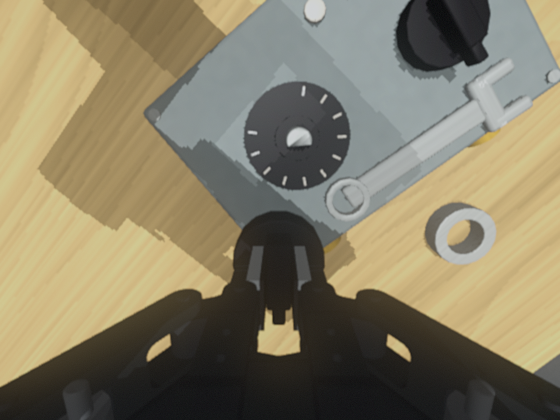

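The held knob is in view, with its skirt arc around (279,250) and its nose toward the palm. The spindle D is at (300,136), flat facing image-down. I'll measure both in this same frame.

```bash
python3 - <<'E'
from h import *
from scipy.optimize import least_squares
s=dict(np.load("w3.npz"));P=cloud(s)
for t in(90,105,120,135): dfit(s,300,136,.117,thr=t)
T=np.array([0.56977,0.10749,0.17020]);a=np.radians(132.1);X=np.array([np.cos(a),np.sin(a)]);Y=np.array([X[1],-X[0]])
sub=P[205:340,225:335].reshape(-1,3);ql=np.c_[(sub[:,:2]-T[:2])@X,(sub[:,:2]-T[:2])@Y,sub[:,2]-T[2]]*1000
for z0 in range(-12,20,4):
    q=ql[(ql[:,2]>z0)&(ql[:,2]<z0+4)]
    if len(q)>10:print(z0,len(q),q.min(0).round(1),q.max(0).round(1),q.mean(0).round(1))
# skirt outline top half: dark vs rest, project at skirt top
z=T[2]-.0207+.018
c=s["color"];f=6;g=cv2.resize(c[200:262,225:335].max(2),None,fx=f,fy=f,interpolation=cv2.INTER_CUBIC)
pts=[]
for col in range(0,g.shape[1],6):
    r=np.where(g[:,col]<45)[0]
    if len(r) and r[0]>3: pts.append(((col+.5)/f-.5+225,(r[0]+.5)/f-.5+200))
q=np.array([plane(s,u,v,z)[:2] for u,v in pts]);l=np.c_[(q-T[:2])@X,(q-T[:2])@Y]*1000
r=least_squares(lambda p:np.hypot(*(l-p).T)-24,[0,0],loss='cauchy',f_scale=.4);print(len(l),"skirt centre in tool mm",r.x,"med res",np.median(abs(np.hypot(*(l-r.x).T)-24)))
E
```

```text
thr 90 area mm2 157.39128560665995 c [0.5414 0.1574] deg 314.90016612786155 r 0.008252617477467444 rms 0.0001818957597137661
thr 105 area mm2 147.01224472234026 c [0.5413 0.1576] deg 314.2878981689986 r 0.007962867624421175 rms 0.0001546212608486405
thr 120 area mm2 137.89156009396538 c [0.5412 0.1577] deg 313.9697752603736 r 0.007723716423345729 rms 0.0002512032653929552
thr 135 area mm2 128.0817836052738 c [0.5411 0.1578] deg 313.6450194188711 r 0.007476577514049022 rms 0.0004520857319560118
-12 164 [  5.1 -21.8 -12. ] [21.9 23.  -8. ] [18.1 -0.4 -9.9]
-8 268 [ -3.8 -23.1  -8. ] [21.8 23.6 -4. ] [16.4  0.6 -5.5]
-4 1805 [ -4.7 -23.2  -4. ] [21.7 23.6 -0.1] [11.6  0.1 -2.7]
0 78 [ 9.8 -9.6  0. ] [15.4 11.5  4. ] [14.6  0.2  2.1]
4 182 [-28.6 -17.5   4. ] [15.4 18.3  8. ] [10.7  0.1  6.3]
8 498 [-29.7 -18.7   8. ] [15.4 19.2 12. ] [-4.2  0.2  9.8]
12 1880 [-18.6 -19.1  12. ] [15.4 19.5 16. ] [ 0.1  0.2 13.4]
16 267 [-11.7 -19.1  16. ] [11.3 19.5 20. ] [ 7.2  1.  18. ]
74 skirt centre in tool mm [1.11800801 0.14785278] med res 0.2662821650631919
```

```bash
python3 -c "
from h import *
go(.5401,.1587,.145,133.7)"
```

```text
t 6.25 pos [0.56977327 0.10748673 0.17020542] yaw 132.14721454294295 shift [0.0579 0.0124 0.0252] turn -0.027 tilt [-4.e-04 -1.e-04 -1.e+00]
```

In the tool's units: 0.058 m / 0.8 = 0.0725, 0.03 m / 0.8 = 0.0375, -0.027 rad / 6.2832 = -0.0043.

```bash
echo '[0.0375,0.0075,0,-0.0043,0.01,0.0725,0.0155,0,-0.0043,0.01,0.0725,0.0155,0.025,-0.0043,0.01,0.0725,0.0155,0.0275,-0.0043,0.01,0.0725,0.0155,0.0275,-0.0043,0.01,0.0725,0.0155,0.0275,-0.0043,0.01,0.0725,0.0155,0.0275,-0.0043,0.01]' | python3 steer.py;  python3 -c "
from h import *
go(.5401,.1587,.14,133.7)"
```

```text
time: 6.95
tool_pos: [0.5409, 0.1597, 0.149]
eef_rot: [1.233, 2.888, 0.001]
contact_force: [0.0, 0.1, -0.7]
grip_width: 0.0113
grip_force: 20.8
t 6.95 pos [0.54089373 0.15972462 0.14897098] yaw 133.76436414491388 shift [-0.0002 -0.0013  0.009 ] turn 0.001 tilt [ 1.5e-03  1.0e-04 -1.0e+00]
```

In the tool's units: 0.007 m / 0.8 = 0.0088, 0.005 m / 0.8 = 0.0063.

```bash
echo '[0,-0.0013,0.0063,0,0.01,0,-0.0013,0.0088,0,0.01,0,-0.0013,0.0088,0,0.01,0,-0.0013,0.0088,0,0.01]' | python3 steer.py;  python3 -c "
from h import *
go(.5401,.1587,.132,133.7)"
```

```text
time: 7.35
tool_pos: [0.5392, 0.1596, 0.1412]
eef_rot: [-1.232, -2.89, 0.0]
contact_force: [0.0, 0.1, -0.5]
grip_width: 0.0113
grip_force: 20.8
t 7.35 pos [0.53921949 0.1596246  0.14120171] yaw 133.8294127527328 shift [-0.0013 -0.      0.0092] turn 0.002 tilt [-3.e-04 -0.e+00 -1.e+00]
```

In the tool's units: 0.008 m / 0.8 = 0.01, 0.006 m / 0.8 = 0.0075.

```bash
echo '[-0.0015,0,0,0,0.01,-0.0015,0,0.0025,0,0.01,-0.0015,0,0.0075,0,0.01,-0.0015,0,0.01,0,0.01,-0.0015,0,0.01,0,0.01,-0.0015,0,0.01,0,0.01]' | python3 steer.py;  python3 -c "
from h import *
go(.5401,.1587,.132,133.7);print(manip.read_state()['ft_torque'])"
```

```text
time: 7.95
tool_pos: [0.54, 0.1588, 0.1332]
eef_rot: [-1.232, -2.89, 0.0]
contact_force: [-0.1, -0.9, -0.9]
grip_width: 0.0113
grip_force: 20.8
t 7.95 pos [0.54003297 0.15878093 0.13315313] yaw 133.83118597727076 shift [-0.0001 -0.      0.0012] turn 0.002 tilt [-3.e-04 -0.e+00 -1.e+00]
[ 0.01423993 -0.00339445 -0.00605708]
```

The knob is about 4–5 mm past the tip height with no push force, so it is sliding on. I'll continue down.

In the tool's units: 0.008 m / 0.8 = 0.01, 0.006 m / 0.8 = 0.0075.

```bash
echo '[0,0,0.0038,0,0.01,0,0,0.0075,0,0.01,0,0,0.01,0,0.01,0,0,0.01,0,0.01,0,0,0.01,0,0.01]' | python3 steer.py;  python3 -c "
from h import *
go(.5401,.1587,.118,133.7);print(manip.read_state()['ft_torque'])"
```

```text
time: 8.45
tool_pos: [0.5401, 0.1588, 0.1252]
eef_rot: [-1.232, -2.89, 0.0]
contact_force: [0.3, -1.0, 0.2]
grip_width: 0.0116
grip_force: 20.8
t 8.45 pos [0.54005693 0.15876494 0.12520139] yaw 133.83199400300919 shift [-0.0001 -0.      0.0072] turn 0.002 tilt [-2.e-04 -0.e+00 -1.e+00]
[-0.00954222 -0.06105634  0.03377897]
```

In the tool's units: 0.008 m / 0.8 = 0.01, 0.007 m / 0.8 = 0.0088.

```bash
for i in 1; do echo '[0,0,0.0038,0,0.01,0,0,0.0063,0,0.01,0,0,0.0088,0,0.01,0,0,0.01,0,0.01,0,0,0.01,0,0.01,0,0,0.01,0,0.01,0,0,0.01,0,0.01]' | python3 steer.py; done; python3 - <<'E'
from h import *
s=manip.snapshot('wrist');np.savez('w4.npz',**s);P=cloud(s)
go(.5401,.1587,.117,133.7);T=manip.read_state()['tool_pos'];print(manip.read_state()['contact_force'])
a=np.radians(133.8);X=np.array([np.cos(a),np.sin(a)]);Y=np.array([X[1],-X[0]])
sub=P[190:340,225:335].reshape(-1,3);ql=np.c_[(sub[:,:2]-T[:2])@X,(sub[:,:2]-T[:2])@Y,sub[:,2]-T[2]]*1000
q=ql[(ql[:,0]>15.8)&(ql[:,0]<19.5)&(abs(ql[:,1])<6)];print("skirt top rel TCP",np.median(q[:,2]),"bar end",ql[(ql[:,2]>4)&(ql[:,2]<16)][:,0].max())
cv2.imwrite('pics/w4.png',s['color'])
E
```

```text
time: 9.15
tool_pos: [0.5405, 0.1588, 0.1176]
eef_rot: [1.231, 2.889, 0.001]
contact_force: [0.4, 0.3, 5.4]
grip_width: 0.0117
grip_force: 21.5
t 9.2 pos [0.54051066 0.15885167 0.11759121] yaw 133.83300290985076 shift [ 0.0002 -0.0004  0.0006] turn 0.002 tilt [ 1.e-03  1.e-04 -1.e+00]
[0.35848136 0.56098781 5.40910303]
skirt top rel TCP -2.480237178233438 bar end 15.6116105984181
```

View pics/w4.png

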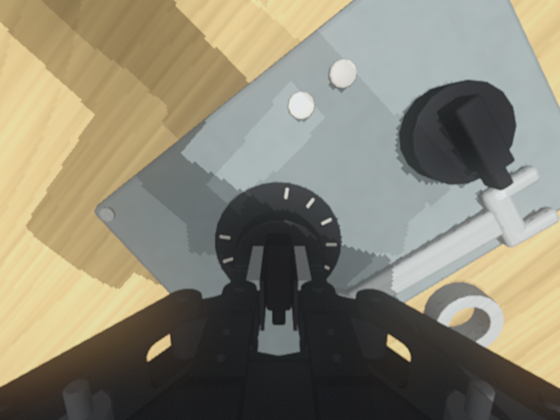

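The wrist view shows the knob concentric in the dial disc, at about (279,235), held flush and not slipping. The push is about 5.5 N and the TCP is 6 mm below the seated height. Both agree with roughly 6 mm of spindle travel.

```bash
python3 -c "
from cell import manip
print(manip.sign_off())"
```

```text
the job is handed in; nothing more can be done
None
```

The knob is fully on the spindle with its D-bore matched to the flat, and the arm is still holding it pressed in by about 6 mm (estimated from a 5.4 N push and the tool height) with a grip of about 21 N; the job was handed in at 9.2 s.

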